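# Make up two grinding-wheel packs on their loading posts

### The job

Make up the two grinding-wheel packs on the upright posts: on the post with the red base put the brown wheel and then the dark steel flange on top of it; on the post with the blue base put the white wheel, then the green wheel, then the brass flange. Every piece must sit flat on the one below, flanges hub up, and the pale rough stone lying among the pieces must stay where it is.

Things in the scene. Friction and masses are not known exactly. Their poses are not given: they have to be found in the camera images.
- brown_wheel_mid (a point): reddish-brown grinding wheel, 60 mm diameter, 18 mm thick, with a 20 mm bore right through, lying flat; the point is its centre (9 mm above its underside), z along the bore; about 0.1 kg; grip it across its 60 mm rim from above
- white_wheel_mid (a point): white grinding wheel, 60 mm diameter, 18 mm thick, with a 20 mm bore right through, lying flat; the point is its centre (9 mm above its underside), z along the bore; about 0.1 kg; grip it across its 60 mm rim from above
- green_wheel_mid (a point): green grinding wheel, 60 mm diameter, 18 mm thick, with a 20 mm bore right through, lying flat; the point is its centre (9 mm above its underside), z along the bore; about 0.1 kg; grip it across its 60 mm rim from above
- steel_flange_mid (a point): dark grey steel flange: 46 mm diameter disc 12 mm thick with a hub of 33 mm diameter standing 8 mm above it, 20 mm high in all, with a 20 mm bore right through, lying disc down, hub up; the point is its centre (10 mm above its underside), z up along the bore; about 0.1 kg; grip it across the 46 mm disc from above
- brass_flange_mid (a point): yellow brass flange: 46 mm diameter disc 12 mm thick with a hub of 33 mm diameter standing 8 mm above it, 20 mm high in all, with a 20 mm bore right through, lying disc down, hub up; the point is its centre (10 mm above its underside), z up along the bore; about 0.1 kg; grip it across the 46 mm disc from above
- red_arbor: fixed upright loading post: a round red base, 90 mm diameter and 12 mm high, carrying a bright steel post of 13 mm diameter that rises 34 mm above the base's top; its last 10 mm taper to a 4 mm tip. The origin is on the post's axis at the underside of the base, on the bench; z up. Wheels go over the post
- blue_arbor: fixed upright loading post: a round blue base, 90 mm diameter and 12 mm high, carrying a bright steel post of 13 mm diameter that rises 48 mm above the base's top; its last 10 mm taper to a 4 mm tip. The origin is on the post's axis at the underside of the base, on the bench; z up. Wheels go over the post
- pale_stone_mid (a point): pale grey rough stone, 49x51x42 mm, loose on the bench among the wheels, to be left where it is; the point is its middle, 21 mm above the bench

How it is judged:
At the end, for the whole second after the job is handed in: On the red-based post, from the base up: brown wheel, dark steel flange. On the blue-based post: white wheel, green wheel, brass flange. Each is within 8 mm of its post's axis, within 4 mm of its seated height, flanges hub up, and within 0.1 rad of level; all released and at rest (horizontal distance between each of brown_wheel_mid, steel_flange_mid and red_arbor below 0.008 m and z of brown_wheel_mid in the frame of red_arbor between 0.017 and 0.025 m and angle between the z axis of brown_wheel_mid and the z axis of red_arbor, either way round below 0.1 rad and z of steel_flange_mid in the frame of red_arbor between 0.036 and 0.044 m and angle between each of steel_flange_mid, brass_flange_mid's own z axis and vertical below 0.1 rad and horizontal distance between each of white_wheel_mid, green_wheel_mid, brass_flange_mid and blue_arbor below 0.008 m and z of white_wheel_mid in the frame of blue_arbor between 0.017 and 0.025 m and angle between the z axis of each of white_wheel_mid, green_wheel_mid and the z axis of blue_arbor, either way round below 0.1 rad and z of green_wheel_mid in the frame of blue_arbor between 0.035 and 0.043 m and z of brass_flange_mid in the frame of blue_arbor between 0.054 and 0.062 m); the robot touches nothing.
It fails at once if the pale rough stone was moved by more than 25 mm (distance of pale_stone_mid from where it was at the start of the episode above 0.025 m).
It also fails if it takes over 144 s, if anything falls off the work surface, if the arm or the gripper's body presses on something with over 40 N, if the wrist force passes 120 N, or if a joint passes its speed limit or range.

### The arm

A 7-joint arm with a two-finger parallel gripper is mounted at the origin on a cart in front of the work surface, level with it; the furniture and walls round the work are solid. World frame = base frame: x ahead of the robot, y to its left, z up, the work surface at z = 0. Lengths are in m, angles in rad, forces in N, time in s.
With the tool pointing down it reaches from about 0.425 to 0.95 m from the base axis. Payload 16.7 kg.
Tool frame: the origin (TCP) lies between the finger pads; the fingertips stand 11 mm ahead of it and the grasp point (between the pads) lies 8 mm behind it; z points along the fingers, y is the line along which they close (so a half turn about z gives the same grasp; the last joint's range is limited). The gripper opens to 94 mm and grips with 3 to 60 N. Pads are 16 mm wide; open, the fingers measure 119 mm over their backs; the gripper's body (75 mm by 177 mm) begins 78 mm behind the grasp point.
Start: joints at [1.091, 0.426, 0.074, 1.606, -0.034, 1.111, -0.067], TCP at [0.219, -0.638, 0.216] pointing down, gripper open.
Joint ranges: [-2.85, 2.85], [-0.5, 2.14], [-1.23, 1.37], [0.21, 2.46], [-1.02, 4.16], [0.16, 2.05], [-2.73, 2.73]. Speed limits (rad/s): [1.89, 1.89, 2.39, 2.39, 3.01, 3.01, 3.01].

### API

Orientations are given as [roll, pitch, yaw] about the fixed x, y, z axes, in that order (R = Rz(yaw) Ry(pitch) Rx(roll)).
In Python, from workcell import bot, camera, camera_model gives the robot as it stands.
- The arm moves only by the tool move_arm, never from a script. Its argument "motion" is a list of rows, each an object with "dp": the shift along the world's x, y, z in units of 30 mm (1.0 is 30 mm), a list of three; "turn": the turn about the world's z in units of 8 degrees (1.0 is 8 degrees). A call has 1 to 5 rows; each row shifts and turns the commanded pose from where the row before left it; what a row does not reach is not made up. A row lasts 1/10 s, in which the tool goes at most 50 mm and 8.59 degrees, less where a joint would pass 70% of its speed; a pose out of reach is approached as far as the arm can. A call is refused whole if a number of a shift passes 1 or a number of a turn 1, either way. A call with a gripper value outside its range is refused whole. "hand" is the closure, from -1 (fully open) to 1 (shut), set as the call begins (left out, the last holds). The fingers move at their own pace and stop on an object; the grip force is fixed at half the most. Time passes only in rows, so rows that do not move let the fingers close. It gives the time, the measured TCP pose, the force, the opening and the grip force at its end, in the units of the state.
- bot.read_state(): the state, without advancing time (a new reading comes with each control period).
- camera(name): name is "scene" or "top" or "wrist"; returns (picture, depth): 480x640x3 uint8, blue, green, red; 480x640 float32, m along the optical axis (not along the pixel's ray), 0 where there is no reading.
- camera_model(name): a dict with "mtx" (3x3 intrinsics, pixels), "extrinsics" (4x4, takes a point from world to camera coordinates). Camera axes: x right, y up, looking along -z (the intrinsics and any distortion apply to the point x, -y, -z); pixel columns grow to the right and rows downward; lengths in m; the calibration is good to about 2 mm. A picture is of the moment at which its call begins: read the wrist's pose just before it. camera_model takes no time and is no camera call; for the wrist camera it gives the pose at the moment of the call.
- bot.close_job(): hands the job in; it is judged then, once.
The state is a dict: "time_s": time; "qpos": joint angles; "qd": joint speeds; "effort": joint torques, N m; "tool_pos": TCP position; "eef_rot": TCP orientation; "contact_force": force on the tool from outside, world axes, zero at the start; "wrist_torque": the same for the moment, N m; "gripper_width": opening from 0.0 (shut) to 1.0 (fully open); "grasp_force": force on a finger pad.
Only numpy, scipy, OpenCV 4.12 (cv2) and the standard library are available. Lean on these libraries where they do the work, as an engineer would, in place of code of your own. Each camera call takes 0.05 s, during which the arm holds its last target. There are 200 camera calls.

## Working session

There is one attempt and no reset: what is moved stays moved. The work goes in short steps, Python scripts to look and compute and a tool call to move; the robot and the scene stay as the last step left them, time stands still between calls to the robot, and variables do not carry over. Pictures are saved under pics/ and viewed, at most 14 in all, crops included, and the job is handed in when it is done.

Besides the shell and the picture viewer there is one more tool, called as a command line: name --argument value ..., lists and objects as JSON in quotes. move_arm: Moves the arm, as the interface text tells. Its arguments: {"type":"object","properties":{"motion":{"type":"array","items":{"type":"object","properties":{"dp":{"type":"array","items":{"type":"number"}},"turn":{"type":"number"}}}},"hand":{"type":"number"}},"required":["motion"]}

```bash
mkdir -p pics; ls; python3 - <<'E'
from workcell import bot,camera,camera_model
import cv2,numpy as np
s=bot.read_state();print(s)
for n in("top","scene"):
    p,d=camera(n);cv2.imwrite(f"pics/{n}0.png",p);np.save(f"pics/{n}0.npy",d)
    m=camera_model(n);print(n,m)
E
```

```text
pics
{'time_s': 0.0, 'qpos': array([ 1.0904901 ,  0.42671014,  0.07382442,  1.60661241, -0.03408003,
        1.11080068, -0.06705841]), 'qd': array([-0.00122803, -0.00192253,  0.0003179 ,  0.00231108, -0.00263278,
        0.00019727, -0.00078236]), 'effort': array([ 9.97700117e-04, -9.35802341e+01,  3.66711035e+00, -4.54187071e+01,
       -4.89769340e-02,  2.01329874e-02,  2.49866007e-04]), 'tool_pos': array([ 0.21908545, -0.63800267,  0.21578702]), 'eef_rot': array([-3.14032435e+00,  9.94110031e-05,  3.30849030e-01]), 'contact_force': array([-0.13818212,  0.40759643, -0.94315731]), 'wrist_torque': array([0.0003291 , 0.0629466 , 0.05031629]), 'grasp_force': 0.0, 'gripper_width': 0.9995343359748861}
top {'mtx': array([[597.17297248,   0.        , 321.21694141],
       [  0.        , 597.17297248, 239.34524299],
       [  0.        ,   0.        ,   1.        ]]), 'extrinsics': array([[ 0.04099845, -0.99915221,  0.00374025,  0.01091176],
       [ 0.97770055,  0.04088931,  0.20598472, -0.51583163],
       [-0.20596302, -0.00478821,  0.97854806, -1.08693408],
       [ 0.        ,  0.        ,  0.        ,  1.        ]])}
scene {'mtx': array([[512.31888195,   0.        , 312.24167842],
       [  0.        , 512.31888195, 245.63211481],
       [  0.        ,   0.        ,   1.        ]]), 'extrinsics': array([[-0.86956601, -0.49370508, -0.01049987,  0.4562734 ],
       [ 0.19964901, -0.37093157,  0.90694545, -0.15216208],
       [-0.45165831,  0.78655264,  0.42111721, -0.77883404],
       [ 0.        ,  0.        ,  0.        ,  1.        ]])}
```

View pics/top0.png

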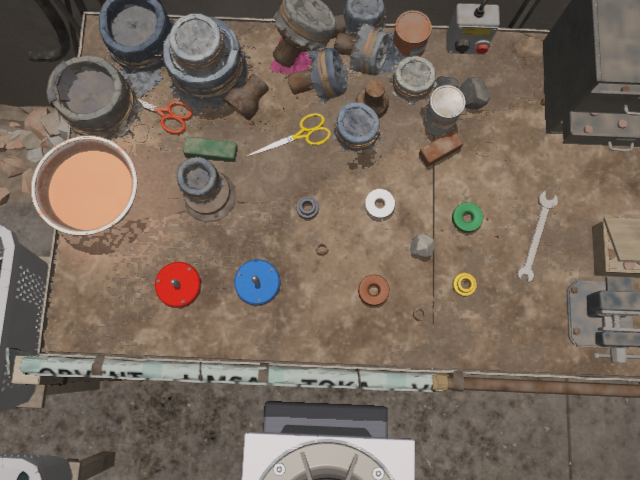

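View pics/scene0.png

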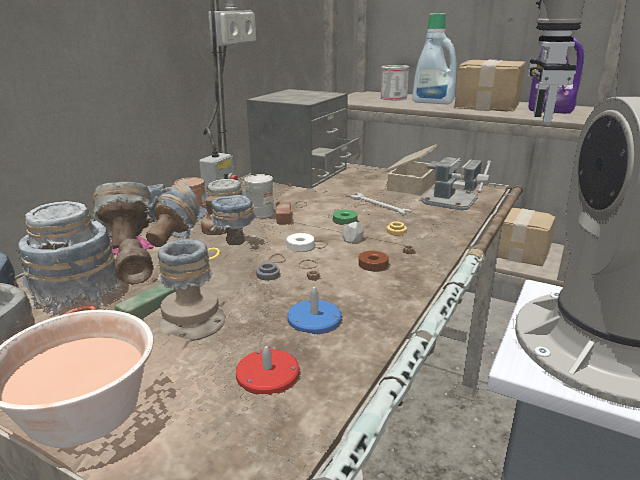

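The top view shows the red base at (178,284), blue base (257,282), brown (374,290), steel (307,207), white (380,204), green (468,217), brass (465,285) and the stone (422,246). A vase stands at about (200,185), behind the red base.

```bash
cat > h.py <<'E'
import numpy as np,cv2
from workcell import bot,camera,camera_model
def world(d,m):
    v,u=np.mgrid[:d.shape[0],:d.shape[1]];K=m["mtx"];E=m["extrinsics"]
    c=np.stack([(u-K[0,2])/K[0,0]*d,-(v-K[1,2])/K[1,1]*d,-d],-1)
    return (c-E[:3,3])@E[:3,:3]
def ray(uv,m,z):
    K=m["mtx"];E=m["extrinsics"];c=np.array([(uv[0]-K[0,2])/K[0,0],-(uv[1]-K[1,2])/K[1,1],-1.])
    r=c@E[:3,:3];o=-E[:3,3]@E[:3,:3];return o+r*(z-o[2])/r[2]
E
python3 - <<'E'
from h import *
d=np.load("pics/top0.npy");m=camera_model("top");W=world(d,m)
S=dict(red=(178,284,.012,.045),blue=(257,282,.012,.045),brown=(374,290,.018,.03),steel=(307,207,.012,.023),white=(380,204,.018,.03),green=(468,217,.018,.03),brass=(465,285,.012,.023),stone=(422,246,.04,.03))
for n,(u,v,z,r) in S.items():
    c=ray((u,v),m,z)
    dist=np.hypot(*(W[...,:2]-c[:2]).transpose(2,0,1))
    M=((W[...,2]>z*.6)&(W[...,2]<.07)&(dist<r+.015)&(d>0))
    P=W[M]
    (x,y),R=cv2.minEnclosingCircle(P[:,:2].astype(np.float32))
    # image ring centre: moments of largest contour
    cs,_=cv2.findContours(M.astype(np.uint8),cv2.RETR_EXTERNAL,cv2.CHAIN_APPROX_NONE);k=max(cs,key=cv2.contourArea)
    e=cv2.fitEllipse(k);q=ray(e[0],m,z)
    print(n,"seed",c[:2].round(3),"circ",round(x,4),round(y,4),round(R,4),"ell",q[:2].round(4),np.round(e[1],1),"z med/max",np.median(P[:,2]).round(4),P[:,2].max().round(4),"reach",round(float(np.hypot(x,y)),3))
# tall things
H=W[...,2]
for (x0,x1,y0,y1) in [(.35,.7,-.35,.4)]:
    M=(H>.06)&(W[...,0]>x0)&(W[...,0]<x1)&(W[...,1]>y0)&(W[...,1]<y1)
    k,l,st,_=cv2.connectedComponentsWithStats(M.astype(np.uint8))
    for i in range(1,k):
        if st[i,4]>30:
            P=W[l==i];print("tall",P.min(0).round(3),P.max(0).round(3))
E
```

```text
red seed [0.423 0.308] circ 0.4311 0.3162 0.0551 ell [0.4232 0.3091] [43.9 45.9] z med/max 0.0126 0.0486 reach 0.535
blue seed [0.433 0.154] circ 0.4339 0.1606 0.0511 ell [0.4341 0.1545] [44.2 45.1] z med/max 0.0126 0.0635 reach 0.463
brown seed [ 0.427 -0.074] circ 0.4275 -0.0736 0.03 ell [ 0.4271 -0.0732] [29.6 30.2] z med/max 0.0183 0.0257 reach 0.434
steel seed [0.589 0.064] circ 0.5946 0.0637 0.0288 ell [0.5888 0.063 ] [21.6 21.7] z med/max 0.0143 0.0255 reach 0.598
white seed [ 0.599 -0.082] circ 0.6016 -0.0816 0.0305 ell [ 0.6011 -0.0812] [28.7 29.1] z med/max 0.0182 0.0252 reach 0.607
green seed [ 0.58  -0.257] circ 0.5813 -0.2573 0.0304 ell [ 0.5805 -0.2568] [28.6 29.7] z med/max 0.0179 0.0245 reach 0.636
brass seed [ 0.444 -0.252] circ 0.447 -0.2582 0.0312 ell [ 0.446  -0.2507] [22.4 23.2] z med/max 0.0138 0.0256 reach 0.516
stone seed [ 0.513 -0.163] circ 0.5175 -0.1665 0.0231 ell [ 0.5145 -0.1645] [18.5 21.3] z med/max 0.0327 0.0471 reach 0.544
tall [ 0.694 -0.056  0.061] [ 0.7   -0.01   0.102]
tall [0.567 0.218 0.084] [0.642 0.303 0.146]
tall [0.543 0.384 0.079] [0.646 0.4   0.097]
```

Each point matches its expected height and size, apart from the circle fits inflated by the post tips or clutter, where I use the ellipse fits. All are within reach. Next I go above the brown wheel, turning the tool to yaw 0.

move_arm --motion '[{"dp": [0.35, 0.94, 0], "turn": -0.8}, {"dp": [0.35, 0.94, 0], "turn": -0.8}, {"dp": [0.35, 0.94, 0], "turn": -0.77}, {"dp": [0.35, 0.94, 0]}, {"dp": [0.35, 0.94, 0]}]' --hand -1

```text
invalid input at $.motion[3]: expected keys dp, turn
```

move_arm --motion '[{"dp": [0.35, 0.94, 0]}, {"dp": [0.35, 0.94, 0]}, {"dp": [0.35, 0.94, 0]}, {"dp": [0.35, 0.94, 0]}, {"dp": [0.35, 0.94, 0]}]'

```text
invalid input at $.motion[0]: expected keys dp, turn
```

move_arm --motion '[{"dp": [0.35, 0.94, 0]}, {"dp": [0.35, 0.94, 0]}, {"dp": [0.35, 0.94, 0]}, {"dp": [0.35, 0.94, 0]}, {"dp": [0.35, 0.94, 0]}]'

```text
invalid input at $.motion[0]: expected keys dp, turn
```

move_arm --motion '[{"dp": [0.35, 0.94, 0]}, {"dp": [0.35, 0.94, 0]}, {"dp": [0.35, 0.94, 0]}, {"dp": [0.35, 0.94, 0]}, {"dp": [0, 0, 0]}]'

```text
invalid input at $.motion[0]: expected keys dp, turn
```

move_arm --motion '[{"dp": [0.35, 0.94, 0], "turn": -0.8}, {"dp": [0.35, 0.94, 0], "turn": -0.8}, {"dp": [0.35, 0.94, 0], "turn": -0.77}, {"dp": [0.35, 0.94, 0], "turn": 0}, {"dp": [0.35, 0.94, 0], "turn": 0}]' --hand -1

```text
time_s: 0.6
tool_pos: [0.272, -0.496, 0.2162]
eef_rot: [-3.141, 0.0, -0.0]
contact_force: [0.3, 0.3, -0.6]
gripper_width: 0.998
grasp_force: 0.0
```

move_arm --motion '[{"dp": [0.35, 0.94, 0], "turn": 0}, {"dp": [0.35, 0.94, 0], "turn": 0}, {"dp": [0.35, 0.94, 0], "turn": 0}, {"dp": [0.35, 0.94, 0], "turn": 0}, {"dp": [0.35, 0.94, 0], "turn": 0}]'

```text
time_s: 1.1
tool_pos: [0.3244, -0.3551, 0.2163]
eef_rot: [-3.141, 0.0, -0.0]
contact_force: [0.8, -0.1, 0.1]
gripper_width: 1.002
grasp_force: 0.0
```

move_arm --motion '[{"dp": [0.35, 0.94, 0], "turn": 0}, {"dp": [0.35, 0.94, 0], "turn": 0}, {"dp": [0.35, 0.94, 0], "turn": 0}, {"dp": [0.35, 0.94, 0], "turn": 0}, {"dp": [0.35, 0.94, 0], "turn": 0}]'

```text
time_s: 1.6
tool_pos: [0.3768, -0.2141, 0.2164]
eef_rot: [-3.142, 0.0, -0.0]
contact_force: [0.0, -0.1, -0.4]
gripper_width: 0.996
grasp_force: 0.0
```

move_arm --motion '[{"dp": [0.35, 0.94, 0], "turn": 0}, {"dp": [0.35, 0.94, 0], "turn": 0}, {"dp": [0.35, 0.94, 0], "turn": 0}, {"dp": [0, 0, 0], "turn": 0}, {"dp": [0, 0, 0], "turn": 0}]'

```text
time_s: 2.1
tool_pos: [0.4081, -0.1306, 0.2163]
eef_rot: [-3.142, 0.0, 0.001]
contact_force: [-0.3, -1.6, 0.1]
gripper_width: 0.999
grasp_force: 0.0
```

move_arm --motion '[{"dp": [0.33, 0.95, 0], "turn": 0}, {"dp": [0.32, 0.95, 0], "turn": 0}, {"dp": [0, 0, -1], "turn": 0}, {"dp": [0, 0, -1], "turn": 0}, {"dp": [0, 0, 0], "turn": 0}]'

```text
time_s: 2.6
tool_pos: [0.4254, -0.0745, 0.1537]
eef_rot: [-3.141, 0.005, -0.001]
contact_force: [-0.4, 0.7, 0.2]
gripper_width: 1.001
grasp_force: 0.0
```

```bash
cat > look.py <<'E'
import sys
from h import *
# args: name x y z r  -> wrist depth check of the raised disc near expected centre
n,x,y,z,r=sys.argv[1],*map(float,sys.argv[2:6])
s=bot.read_state();m=camera_model("wrist");p,d=camera("wrist");W=world(d,m)
cv2.imwrite(f"pics/{n}.png",p)
dist=np.hypot(W[...,0]-x,W[...,1]-y)
M=((abs(W[...,2]-z)<.005)&(dist<r+.012)&(d>0)).astype(np.uint8)
cs,_=cv2.findContours(M,cv2.RETR_EXTERNAL,cv2.CHAIN_APPROX_NONE);k=max(cs,key=cv2.contourArea)
P=W[k[:,0,1],k[:,0,0]];e=cv2.fitEllipse(k)
(cx,cy),R=cv2.minEnclosingCircle(P[:,:2].astype(np.float32))
print("tool",s["tool_pos"].round(4),"circ",round(cx,4),round(cy,4),round(R,4),"ell",ray(e[0],m,z).round(4),"z",np.median(W[M>0][:,2]).round(4))
E
python3 look.py w1 .4275 -.0735 .018 .03
```

```text
tool [ 0.4254 -0.0745  0.1537] circ 0.4273 -0.074 0.0301 ell [ 0.4283 -0.0739  0.018 ] z 0.0181
```

move_arm --motion '[{"dp": [0, 0, -1], "turn": 0}, {"dp": [0, 0, -1], "turn": 0}, {"dp": [0, 0, -1], "turn": 0}, {"dp": [0, 0, -1], "turn": 0}, {"dp": [0, 0, 0], "turn": 0}]'

```text
time_s: 3.15
tool_pos: [0.4267, -0.0744, 0.0352]
eef_rot: [-3.141, 0.003, -0.001]
contact_force: [0.3, 0.4, 0.9]
gripper_width: 1.001
grasp_force: 0.0
```

move_arm --motion '[{"dp": [0.03, 0.02, -0.4], "turn": 0}, {"dp": [0, 0, -0.3], "turn": 0}, {"dp": [0, 0, 0], "turn": 0}]'

```text
time_s: 3.45
tool_pos: [0.4288, -0.0733, 0.0155]
eef_rot: [3.141, -0.0, -0.0]
contact_force: [-0.4, 0.4, -0.3]
gripper_width: 1.002
grasp_force: 0.0
```

move_arm --motion '[{"dp": [0, 0, 0], "turn": 0}, {"dp": [0, 0, 0], "turn": 0}, {"dp": [0, 0, 0], "turn": 0}, {"dp": [0, 0, 0], "turn": 0}, {"dp": [0, 0, 0], "turn": 0}]' --hand 1

```text
time_s: 3.95
tool_pos: [0.4287, -0.0733, 0.0156]
eef_rot: [3.142, -0.0, -0.0]
contact_force: [-1.3, 0.3, 5.0]
gripper_width: 0.619
grasp_force: 30.0
```

move_arm --motion '[{"dp": [0, 0, 0], "turn": 0}, {"dp": [0, 0, 0], "turn": 0}, {"dp": [0, 0, 0], "turn": 0}, {"dp": [0, 0, 0], "turn": 0}, {"dp": [0, 0, 0], "turn": 0}]'

```text
time_s: 4.45
tool_pos: [0.4287, -0.0733, 0.0156]
eef_rot: [3.141, -0.0, -0.0]
contact_force: [-1.0, -1.1, 6.4]
gripper_width: 0.62
grasp_force: 30.0
```

move_arm --motion '[{"dp": [0, 0, 1], "turn": 0}, {"dp": [0.45, 0, 1], "turn": 0}, {"dp": [0.45, 0, 1], "turn": 0}, {"dp": [0, 0.98, 0], "turn": 0}, {"dp": [0, 0.98, 0], "turn": 0}]'

```text
time_s: 4.95
tool_pos: [0.4563, -0.0142, 0.1063]
eef_rot: [3.141, -0.002, -0.002]
contact_force: [0.4, 0.3, -1.4]
gripper_width: 0.619
grasp_force: 30.0
```

move_arm --motion '[{"dp": [0, 0.98, 0], "turn": 0}, {"dp": [0, 0.98, 0], "turn": 0}, {"dp": [0, 0.98, 0], "turn": 0}, {"dp": [0, 0.98, 0], "turn": 0}, {"dp": [0, 0.98, 0], "turn": 0}]'

```text
time_s: 5.45
tool_pos: [0.4553, 0.1338, 0.1053]
eef_rot: [3.142, 0.0, -0.0]
contact_force: [0.4, -1.5, -1.7]
gripper_width: 0.613
grasp_force: 30.0
```

move_arm --motion '[{"dp": [0, 0.98, 0], "turn": 0}, {"dp": [-0.26, 0.98, 0], "turn": 0}, {"dp": [-0.27, 0.98, 0], "turn": 0}, {"dp": [-0.27, 0.98, 0], "turn": 0}, {"dp": [-0.26, 0.98, 0], "turn": 0}]'

```text
time_s: 5.95
tool_pos: [0.4231, 0.2807, 0.1053]
eef_rot: [3.141, 0.0, -0.0]
contact_force: [0.1, 0.3, -0.5]
gripper_width: 0.614
grasp_force: 30.0
```

move_arm --motion '[{"dp": [0, 0.98, 0], "turn": 0}, {"dp": [0, 0, 0], "turn": 0}, {"dp": [0, 0, 0], "turn": 0}]'

```text
time_s: 6.25
tool_pos: [0.4233, 0.3092, 0.1051]
eef_rot: [3.141, 0.001, 0.001]
contact_force: [0.2, -0.6, -0.8]
gripper_width: 0.619
grasp_force: 30.0
```

```bash
python3 - <<'E'
from h import *
p,d=camera("wrist");cv2.imwrite("pics/w2.png",p);p,d=camera("top");m=camera_model("top");cv2.imwrite("pics/t2.png",cv2.resize(p[180:360,90:330],(800,600)))
print(camera_model("wrist"))
E
```

```text
{'mtx': array([[391.70778597,   0.        , 321.69900646],
       [  0.        , 391.70778597, 243.32227532],
       [  0.        ,   0.        ,   1.        ]]), 'extrinsics': array([[-7.64841077e-05, -9.99999963e-01,  2.62507046e-04,
         3.08470616e-01],
       [ 9.65489719e-01, -1.42212256e-04, -2.60441129e-01,
        -4.11243146e-01],
       [ 2.60441157e-01,  2.33528247e-04,  9.65489694e-01,
        -3.94320821e-01],
       [ 0.00000000e+00,  0.00000000e+00,  0.00000000e+00,
         1.00000000e+00]])}
```

View pics/w2.png

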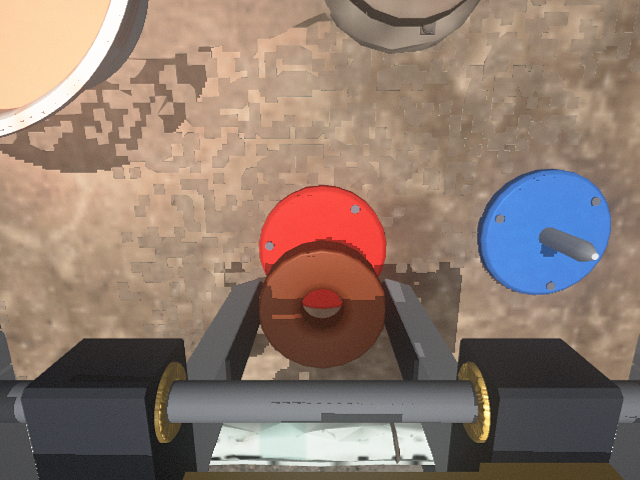

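The brown wheel is held at (322,305) in line with the red base at (323,245). The blue base is at (545,232) with its post tip near (595,257).

```bash
python3 - <<'E'
from h import *
p=cv2.imread("pics/w2.png");m=camera_model("wrist");hsv=cv2.cvtColor(p,cv2.COLOR_BGR2HSV);b,g,r=[p[...,i].astype(int) for i in range(3)]
def fit(M):
    cs,_=cv2.findContours(M.astype(np.uint8),cv2.RETR_EXTERNAL,cv2.CHAIN_APPROX_NONE);return max(cs,key=cv2.contourArea)
k=fit((b>150)&(r<90));e=cv2.fitEllipse(k);print("blue",e,ray(e[0],m,.012)[:2].round(4))
k=fit((r>170)&(g<70));k=k[:,0]
P=np.array([ray(q,m,.012)[:2] for q in k if q[1]<240])
# circle least squares on free rim
A=np.c_[2*P,np.ones(len(P))];c=np.linalg.lstsq(A,(P**2).sum(1),rcond=None)[0];print("red",c[:2].round(4),np.sqrt(c[2]+c[:2]@c[:2]).round(4))
M=(hsv[...,0]<14)&(hsv[...,1]>90)&(r<165)&(r>50);M[:235]=0;M[:,:250]=0;M[:,395:]=0;M[375:]=0
k=fit(M);e=cv2.fitEllipse(cv2.convexHull(k));print("brown",e,ray(e[0],m,.1075)[:2].round(4))
E
```

```text
blue ((545.6386108398438, 231.91294860839844), (116.39753723144531, 135.18121337890625), 52.567298889160156) [0.4373 0.1548]
red [0.4351 0.3094] 0.0343
brown ((324.34490966796875, 301.7576599121094), (127.01301574707031, 143.31370544433594), 68.92945098876953) [0.4273 0.3073]
```

```bash
python3 - <<'E'
from h import *
m=camera_model("wrist")
f=lambda u,v,z:ray((u,v),m,z)[:2].round(4)
print("red top", f(323,185,.012)-[.045,0],"L",f(260,245,.012),"R",f(386,245,.012))
print("blue top",f(547,169,.012)-[.045,0],"right",f(610,225,.012)+[0,.045])
print("blue tip",f(595,257,.060))
print("brown bottom",f(322,367,.1075)+[.03,0],"L",f(259,305,.1075),"R",f(386,305,.1075),"bore",f(322,304,.1075))
E
```

```text
red top [0.4244 0.3076] L [0.428  0.3512] R [0.428  0.2639]
blue top [0.4349 0.1602] right [0.4422 0.1565]
blue tip [0.4341 0.1526]
brown bottom [0.4235 0.3083] L [0.4257 0.3372] R [0.4257 0.279 ] bore [0.4262 0.3083]
```

move_arm --motion '[{"dp": [0, -0.02, -0.8], "turn": 0}, {"dp": [0, 0, -0.8], "turn": 0}, {"dp": [0, 0, -0.3], "turn": 0}, {"dp": [0, 0, -0.2], "turn": 0}, {"dp": [0, 0, 0], "turn": 0}]'

```text
time_s: 6.85
tool_pos: [0.4238, 0.308, 0.0424]
eef_rot: [3.141, 0.0, -0.001]
contact_force: [0.4, -0.3, -1.0]
gripper_width: 0.613
grasp_force: 30.0
```

move_arm --motion '[{"dp": [0, 0, -0.2], "turn": 0}, {"dp": [0, 0, -0.15], "turn": 0}, {"dp": [0, 0, -0.1], "turn": 0}, {"dp": [0, 0, 0], "turn": 0}]'

```text
time_s: 7.25
tool_pos: [0.4237, 0.3083, 0.0287]
eef_rot: [3.141, 0.0, -0.0]
contact_force: [-0.6, -1.4, -1.1]
gripper_width: 0.615
grasp_force: 30.0
```

move_arm --motion '[{"dp": [0, 0, 0], "turn": 0}, {"dp": [0, 0, 0], "turn": 0}, {"dp": [0, 0, 0], "turn": 0}, {"dp": [0, 0, 0], "turn": 0}, {"dp": [0, 0, 0], "turn": 0}]' --hand -1

```text
time_s: 7.75
tool_pos: [0.4239, 0.3084, 0.0291]
eef_rot: [-3.141, -0.0, -0.0]
contact_force: [-0.9, -0.5, 0.1]
gripper_width: 0.988
grasp_force: 0.0
```

move_arm --motion '[{"dp": [0, 0, 0.5], "turn": 0}, {"dp": [0, 0, 1], "turn": 0}, {"dp": [0, 0, 1], "turn": 0}, {"dp": [0, 0, 0.6], "turn": 0}, {"dp": [0.61, -0.91, 0], "turn": 0}]'

```text
time_s: 8.25
tool_pos: [0.4417, 0.2851, 0.126]
eef_rot: [-3.137, -0.004, 0.005]
contact_force: [0.3, -0.2, -0.2]
gripper_width: 1.002
grasp_force: 0.0
```

move_arm --motion '[{"dp": [0.61, -0.91, 0], "turn": 0}, {"dp": [0.61, -0.91, 0], "turn": 0}, {"dp": [0.61, -0.91, 0], "turn": 0}, {"dp": [0.61, -0.91, 0], "turn": 0}, {"dp": [0.61, -0.91, 0], "turn": 0}]'

```text
time_s: 8.75
tool_pos: [0.5343, 0.1435, 0.1232]
eef_rot: [-3.141, -0.001, 0.0]
contact_force: [0.6, 0.6, 0.8]
gripper_width: 0.999
grasp_force: 0.0
```

move_arm --motion '[{"dp": [0.61, -0.91, 0], "turn": 0}, {"dp": [0.61, -0.91, 0], "turn": 0}, {"dp": [0.61, -0.89, 0], "turn": 0}, {"dp": [0, 0, 0], "turn": 0}, {"dp": [0, 0, 0], "turn": 0}]'

```text
time_s: 9.25
tool_pos: [0.5886, 0.063, 0.1227]
eef_rot: [-3.141, -0.0, -0.001]
contact_force: [-0.4, 0.1, 0.3]
gripper_width: 1.008
grasp_force: 0.0
```

```bash
python3 look.py w3 .589 .063 .012 .023;  python3 - <<'E'
from h import *
p,d=camera("top");m=camera_model("top");W=world(d,m)
for c in [(.424,.308)]:
    M=(np.hypot(W[...,0]-c[0],W[...,1]-c[1])<.045)&(abs(W[...,2]-.030)<.006)
    cs,_=cv2.findContours(M.astype(np.uint8),0,1);k=max(cs,key=cv2.contourArea);print(ray(cv2.fitEllipse(k)[0],m,.03).round(4),np.median(W[M][:,2]),cv2.fitEllipse(k)[1])
E
```

```text
tool [0.5886 0.063  0.1227] circ 0.5891 0.063 0.023 ell [0.5901 0.0629 0.012 ] z 0.0121
[0.4224 0.309  0.03  ] 0.0305191605647046 (29.823238372802734, 30.85605812072754)
```

View pics/w3.png

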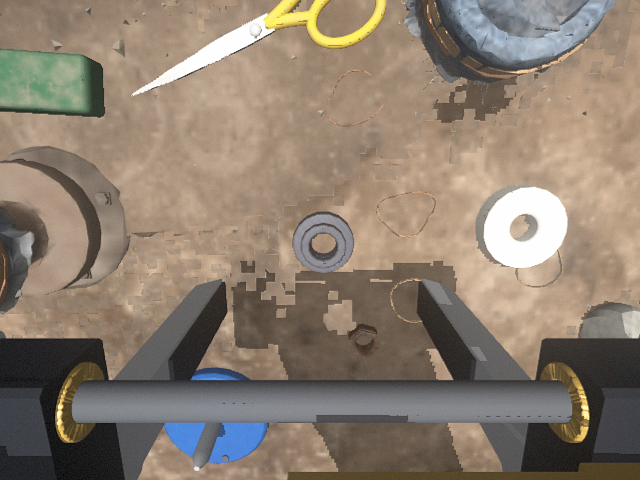

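The steel flange sits at (323,242), hub up, with nothing near the fingers. The top view puts the brown wheel's upper face at 30.5 mm, so it is seated.

move_arm --motion '[{"dp": [0.02, 0, -1], "turn": 0}, {"dp": [0, 0, -1], "turn": 0}, {"dp": [0, 0, -1], "turn": 0}, {"dp": [0, 0, -0.6], "turn": 0}, {"dp": [0, 0, 0], "turn": 0}]'

```text
time_s: 9.85
tool_pos: [0.5881, 0.0646, 0.0127]
eef_rot: [-3.141, 0.002, 0.002]
contact_force: [-0.4, -0.1, 0.3]
gripper_width: 0.999
grasp_force: 0.0
```

move_arm --motion '[{"dp": [0, 0, 0], "turn": 0}, {"dp": [0, 0, 0], "turn": 0}, {"dp": [0, 0, 0], "turn": 0}, {"dp": [0, 0, 0], "turn": 0}, {"dp": [0, 0, 0], "turn": 0}]' --hand 1

```text
time_s: 10.35
tool_pos: [0.5892, 0.0633, 0.0143]
eef_rot: [-3.142, -0.0, -0.0]
contact_force: [0.1, -0.1, 0.2]
gripper_width: 0.612
grasp_force: 0.0
```

move_arm --motion '[{"dp": [0, 0, 0], "turn": 0}, {"dp": [0, 0, 0], "turn": 0}, {"dp": [0, 0, 0], "turn": 0}, {"dp": [0, 0, 0], "turn": 0}]'

```text
time_s: 10.75
tool_pos: [0.5892, 0.0632, 0.0141]
eef_rot: [3.142, -0.0, -0.0]
contact_force: [-2.0, -0.4, 2.8]
gripper_width: 0.474
grasp_force: 30.0
```

move_arm --motion '[{"dp": [0, 0, 1], "turn": 0}, {"dp": [0, 0, 1], "turn": 0}, {"dp": [0, 0, 1], "turn": 0}, {"dp": [0, 0, 0.6], "turn": 0}, {"dp": [-0.61, 0.91, 0], "turn": 0}]'

```text
time_s: 11.25
tool_pos: [0.5737, 0.0878, 0.1244]
eef_rot: [3.141, -0.005, -0.006]
contact_force: [-0.4, -0.2, -1.5]
gripper_width: 0.47
grasp_force: 30.0
```

move_arm --motion '[{"dp": [-0.61, 0.91, 0], "turn": 0}, {"dp": [-0.61, 0.91, 0], "turn": 0}, {"dp": [-0.61, 0.91, 0], "turn": 0}, {"dp": [-0.61, 0.91, 0], "turn": 0}, {"dp": [-0.61, 0.91, 0], "turn": 0}]'

```text
time_s: 11.75
tool_pos: [0.4784, 0.2281, 0.1219]
eef_rot: [-3.142, -0.0, -0.0]
contact_force: [1.0, -0.4, -0.1]
gripper_width: 0.475
grasp_force: 30.0
```

move_arm --motion '[{"dp": [-0.61, 0.91, 0], "turn": 0}, {"dp": [-0.61, 0.91, 0], "turn": 0}, {"dp": [-0.61, 0.89, 0], "turn": 0}, {"dp": [0, 0, 0], "turn": 0}, {"dp": [0, 0, 0], "turn": 0}]'

```text
time_s: 12.25
tool_pos: [0.424, 0.3088, 0.1219]
eef_rot: [3.142, 0.0, 0.001]
contact_force: [0.3, 0.1, -1.5]
gripper_width: 0.475
grasp_force: 30.0
```

move_arm --motion '[{"dp": [0, 0, -0.8], "turn": 0}, {"dp": [0, 0, -0.6], "turn": 0}, {"dp": [0, 0, -0.3], "turn": 0}, {"dp": [0, 0, -0.3], "turn": 0}, {"dp": [0, 0, 0], "turn": 0}]'

```text
time_s: 12.75
tool_pos: [0.4244, 0.3078, 0.0612]
eef_rot: [3.141, 0.001, -0.001]
contact_force: [0.6, -0.2, -1.1]
gripper_width: 0.468
grasp_force: 30.0
```

move_arm --motion '[{"dp": [0, 0, -0.2], "turn": 0}, {"dp": [0, 0, -0.15], "turn": 0}, {"dp": [0, 0, -0.1], "turn": 0}, {"dp": [0, 0, -0.08], "turn": 0}, {"dp": [0, 0, 0], "turn": 0}]'

```text
time_s: 13.25
tool_pos: [0.4243, 0.3084, 0.0458]
eef_rot: [3.141, 0.0, -0.0]
contact_force: [0.3, 0.8, -1.7]
gripper_width: 0.474
grasp_force: 30.0
```

move_arm --motion '[{"dp": [0, 0, -0.03], "turn": 0}, {"dp": [0, 0, 0], "turn": 0}, {"dp": [0, 0, 0], "turn": 0}, {"dp": [0, 0, 0], "turn": 0}, {"dp": [0, 0, 0], "turn": 0}]' --hand -1

```text
time_s: 13.75
tool_pos: [0.4245, 0.3085, 0.0453]
eef_rot: [-3.141, -0.0, -0.0]
contact_force: [-0.1, -0.7, -0.7]
gripper_width: 0.861
grasp_force: 0.0
```

move_arm --motion '[{"dp": [0, 0, 0.6], "turn": 0}, {"dp": [0, 0, 1], "turn": 0}, {"dp": [0, 0, 1], "turn": 0}, {"dp": [0.42, -0.93, 0], "turn": 0}, {"dp": [0.42, -0.93, 0], "turn": 0}]'

```text
time_s: 14.25
tool_pos: [0.4501, 0.2528, 0.1243]
eef_rot: [-3.14, -0.002, 0.002]
contact_force: [-0.5, -1.2, -0.9]
gripper_width: 1.0
grasp_force: 0.0
```

move_arm --motion '[{"dp": [0.42, -0.93, 0], "turn": 0}, {"dp": [0.42, -0.93, 0], "turn": 0}, {"dp": [0.42, -0.93, 0], "turn": 0}, {"dp": [0.42, -0.93, 0], "turn": 0}, {"dp": [0.42, -0.93, 0], "turn": 0}]'

```text
time_s: 14.75
tool_pos: [0.513, 0.1119, 0.1233]
eef_rot: [-3.142, -0.0, -0.0]
contact_force: [0.6, -0.3, -0.5]
gripper_width: 0.999
grasp_force: 0.0
```

move_arm --motion '[{"dp": [0.42, -0.93, 0], "turn": 0}, {"dp": [0.42, -0.93, 0], "turn": 0}, {"dp": [0.42, -0.93, 0], "turn": 0}, {"dp": [0.42, -0.93, 0], "turn": 0}, {"dp": [0.42, -0.93, 0], "turn": 0}]'

```text
time_s: 15.25
tool_pos: [0.576, -0.0276, 0.1233]
eef_rot: [-3.142, -0.0, -0.0]
contact_force: [1.2, 0.5, 0.0]
gripper_width: 0.999
grasp_force: 0.0
```

move_arm --motion '[{"dp": [0.42, -0.93, 0], "turn": 0}, {"dp": [0.42, -0.93, 0], "turn": 0}, {"dp": [0, 0, 0], "turn": 0}, {"dp": [0, 0, 0], "turn": 0}]'

```text
time_s: 15.65
tool_pos: [0.6006, -0.0825, 0.1229]
eef_rot: [-3.141, 0.0, -0.001]
contact_force: [-0.7, 0.5, -0.4]
gripper_width: 0.998
grasp_force: 0.0
```

```bash
python3 look.py w4 .601 -.0815 .018 .03;  cat > seat.py <<'E'
import sys
from h import *
x,y,z,r=map(float,sys.argv[1:5])
p,d=camera("top");m=camera_model("top");W=world(d,m)
M=(np.hypot(W[...,0]-x,W[...,1]-y)<r+.01)&(abs(W[...,2]-z)<.004)
cs,_=cv2.findContours(M.astype(np.uint8),0,1);k=max(cs,key=cv2.contourArea);e=cv2.fitEllipse(k);P=W[M]
A=np.c_[P[:,:2],np.ones(len(P))];t=np.linalg.lstsq(A,P[:,2],rcond=None)[0]
print("seat",ray(e[0],m,z).round(4),"z",np.median(P[:,2]).round(4),"ell",np.round(e[1],1),"slope",t[:2].round(3))
cv2.imwrite("pics/seat%d.png"%(bot.read_state()["time_s"]*100),cv2.resize(p[220:340,120:320],(800,480)))
E
python3 seat.py .424 .308 .05 .0165; ls pics
```

```text
tool [ 0.6006 -0.0825  0.1229] circ 0.6016 -0.082 0.0301 ell [ 0.603  -0.0819  0.018 ] z 0.0181
seat [0.4241 0.3089 0.05  ] z 0.05 ell [16.5 17.6] slope [0.044 0.012]
scene0.npy
scene0.png
seat1575.png
t2.png
top0.npy
top0.png
w1.png
w2.png
w3.png
w4.png
```

move_arm --motion '[{"dp": [0.03, 0.02, -1], "turn": 0}, {"dp": [0, 0, -1], "turn": 0}, {"dp": [0, 0, -1], "turn": 0}, {"dp": [0, 0, -0.6], "turn": 0}, {"dp": [0, 0, 0], "turn": 0}]'

```text
time_s: 16.25
tool_pos: [0.6004, -0.0801, 0.0134]
eef_rot: [-3.141, 0.003, 0.002]
contact_force: [-0.4, 0.2, 0.7]
gripper_width: 1.0
grasp_force: 0.0
```

move_arm --motion '[{"dp": [0, 0, 0], "turn": 0}, {"dp": [0, 0, 0], "turn": 0}, {"dp": [0, 0, 0], "turn": 0}, {"dp": [0, 0, 0], "turn": 0}, {"dp": [0, 0, 0], "turn": 0}]' --hand 1

```text
time_s: 16.75
tool_pos: [0.6019, -0.0818, 0.0157]
eef_rot: [3.141, -0.001, -0.0]
contact_force: [0.0, 0.4, 6.3]
gripper_width: 0.619
grasp_force: 30.1
```

move_arm --motion '[{"dp": [0, 0, 0], "turn": 0}, {"dp": [0, 0, 0], "turn": 0}, {"dp": [0, 0, 0], "turn": 0}, {"dp": [0, 0, 0], "turn": 0}]'

```text
time_s: 17.15
tool_pos: [0.602, -0.0817, 0.0157]
eef_rot: [3.141, -0.001, -0.0]
contact_force: [-1.8, -0.1, 6.7]
gripper_width: 0.616
grasp_force: 30.0
```

move_arm --motion '[{"dp": [0, 0, 1], "turn": 0}, {"dp": [0, 0, 1], "turn": 0}, {"dp": [0, 0, 1], "turn": 0}, {"dp": [0, 0, 0.6], "turn": 0}, {"dp": [-0.62, 0.87, 0], "turn": 0}]'

```text
time_s: 17.65
tool_pos: [0.5857, -0.0584, 0.1258]
eef_rot: [3.14, -0.005, -0.005]
contact_force: [-0.4, 0.8, -1.0]
gripper_width: 0.613
grasp_force: 30.0
```

move_arm --motion '[{"dp": [-0.62, 0.87, 0], "turn": 0}, {"dp": [-0.62, 0.88, 0], "turn": 0}, {"dp": [-0.62, 0.87, 0], "turn": 0}, {"dp": [-0.62, 0.88, 0], "turn": 0}, {"dp": [-0.62, 0.87, 0], "turn": 0}]'

```text
time_s: 18.15
tool_pos: [0.4892, 0.0765, 0.1233]
eef_rot: [3.142, -0.0, -0.0]
contact_force: [0.4, -0.0, -0.8]
gripper_width: 0.616
grasp_force: 30.0
```

move_arm --motion '[{"dp": [-0.62, 0.87, 0], "turn": 0}, {"dp": [-0.62, 0.88, 0], "turn": 0}, {"dp": [-0.63, 0.88, 0], "turn": 0}, {"dp": [0, 0, 0], "turn": 0}, {"dp": [0, 0, 0], "turn": 0}]'

```text
time_s: 18.65
tool_pos: [0.4339, 0.1548, 0.1233]
eef_rot: [3.142, -0.0, 0.001]
contact_force: [0.8, -0.1, -0.5]
gripper_width: 0.611
grasp_force: 30.0
```

move_arm --motion '[{"dp": [0, 0, -0.7], "turn": 0}, {"dp": [0, 0, -0.5], "turn": 0}, {"dp": [0, 0, -0.2], "turn": 0}, {"dp": [0, 0, 0], "turn": 0}]'

```text
time_s: 19.05
tool_pos: [0.434, 0.1537, 0.0806]
eef_rot: [3.141, 0.001, -0.001]
contact_force: [0.0, 0.5, 0.1]
gripper_width: 0.615
grasp_force: 30.0
```

```bash
python3 look.py w5 .4343 .1545 .082 .03
```

```text
tool [0.434  0.1537 0.0806] circ 0.4436 0.1544 0.0407 ell [0.4363 0.1545 0.082 ] z 0.083
```

View pics/w5.png

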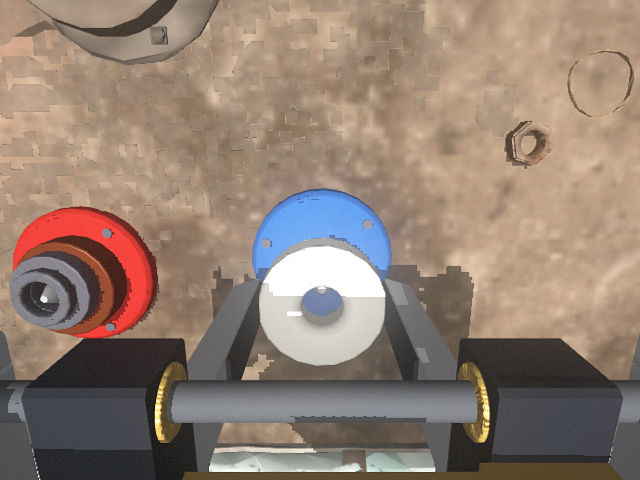

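The white wheel is held at (322,304). The blue post's tip shows through its bore at (322,290), and the red pack on the left looks properly stacked.

```bash
python3 - <<'E'
from h import *
m=camera_model("wrist")
print(ray((322,290),m,.060),ray((322,304),m,.083),ray((322,364),m,.083)+[.03,0,0],ray((322,189),m,.012)-[.045,0,0])
E
```

```text
[0.43405605 0.15443413 0.06      ] [0.43641422 0.15444147 0.083     ] [0.43526334 0.15443902 0.083     ] [0.43520724 0.15442284 0.012     ]
```

move_arm --motion '[{"dp": [0, 0, -0.4], "turn": 0}, {"dp": [0, 0, -0.4], "turn": 0}, {"dp": [0, 0, -0.4], "turn": 0}, {"dp": [0, 0, -0.3], "turn": 0}, {"dp": [0, 0, 0], "turn": 0}]'

```text
time_s: 19.6
tool_pos: [0.4331, 0.1543, 0.0347]
eef_rot: [3.141, 0.002, 0.0]
contact_force: [0.2, -0.7, 0.1]
gripper_width: 0.617
grasp_force: 30.0
```

move_arm --motion '[{"dp": [0, 0, -0.15], "turn": 0}, {"dp": [0, 0, -0.1], "turn": 0}, {"dp": [0, 0, 0], "turn": 0}]'

```text
time_s: 19.9
tool_pos: [0.434, 0.1545, 0.0285]
eef_rot: [-3.142, 0.0, -0.0]
contact_force: [0.4, -0.7, -0.5]
gripper_width: 0.611
grasp_force: 30.0
```

move_arm --motion '[{"dp": [0, 0, 0], "turn": 0}, {"dp": [0, 0, 0], "turn": 0}, {"dp": [0, 0, 0], "turn": 0}, {"dp": [0, 0, 0], "turn": 0}, {"dp": [0, 0, 0], "turn": 0}]' --hand -1

```text
time_s: 20.4
tool_pos: [0.4341, 0.1545, 0.0288]
eef_rot: [-3.141, -0.0, -0.0]
contact_force: [0.6, -1.0, 0.8]
gripper_width: 0.986
grasp_force: 0.0
```

move_arm --motion '[{"dp": [0, 0, 0.6], "turn": 0}, {"dp": [0, 0, 1], "turn": 0}, {"dp": [0, 0, 1], "turn": 0}, {"dp": [0, 0, 0.6], "turn": 0}, {"dp": [0.35, -0.98, 0], "turn": 0}]'

```text
time_s: 20.9
tool_pos: [0.4454, 0.1281, 0.1274]
eef_rot: [-3.14, -0.004, 0.004]
contact_force: [1.1, -0.5, -0.5]
gripper_width: 0.996
grasp_force: 0.0
```

move_arm --motion '[{"dp": [0.35, -0.98, 0], "turn": 0}, {"dp": [0.35, -0.98, 0], "turn": 0}, {"dp": [0.35, -0.98, 0], "turn": 0}, {"dp": [0.35, -0.98, 0], "turn": 0}, {"dp": [0.35, -0.98, 0], "turn": 0}]'

```text
time_s: 21.4
tool_pos: [0.4973, -0.0232, 0.1248]
eef_rot: [3.142, -0.0, -0.0]
contact_force: [0.1, 1.1, -1.5]
gripper_width: 1.002
grasp_force: 0.0
```

move_arm --motion '[{"dp": [0.35, -0.98, 0], "turn": 0}, {"dp": [0.35, -0.98, 0], "turn": 0}, {"dp": [0.35, -0.98, 0], "turn": 0}, {"dp": [0.35, -0.98, 0], "turn": 0}, {"dp": [0.35, -0.98, 0], "turn": 0}]'

```text
time_s: 21.9
tool_pos: [0.5497, -0.1702, 0.1247]
eef_rot: [-3.142, 0.0, -0.0]
contact_force: [0.3, 0.1, 0.6]
gripper_width: 1.003
grasp_force: 0.0
```

move_arm --motion '[{"dp": [0.35, -0.98, 0], "turn": 0}, {"dp": [0.35, -0.98, 0], "turn": 0}, {"dp": [0.35, -0.98, 0], "turn": 0}, {"dp": [0, 0, 0], "turn": 0}, {"dp": [0, 0, 0], "turn": 0}]'

```text
time_s: 22.4
tool_pos: [0.5807, -0.2572, 0.1242]
eef_rot: [-3.141, 0.001, -0.001]
contact_force: [0.2, 0.1, 0.5]
gripper_width: 1.002
grasp_force: 0.0
```

```bash
python3 look.py w6 .581 -.257 .018 .03; python3 seat.py .434 .154 .03 .03
```

```text
tool [ 0.5807 -0.2572  0.1242] circ 0.5812 -0.2582 0.0301 ell [ 0.5825 -0.2581  0.018 ] z 0.0181
seat [0.4339 0.1554 0.03  ] z 0.0303 ell [29.3 30.3] slope [ 0.002 -0.005]
```

View pics/w6.png

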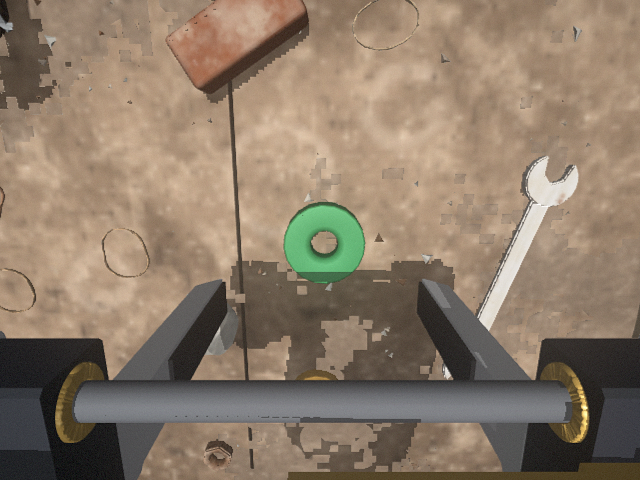

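The green wheel is at (324,243). The stone (222,330) and the spanner (about 520,243) are both clear of the fingers' path.

move_arm --motion '[{"dp": [0.02, -0.03, -1], "turn": 0}, {"dp": [0, 0, -1], "turn": 0}, {"dp": [0, 0, -1], "turn": 0}, {"dp": [0, 0, -0.63], "turn": 0}, {"dp": [0, 0, 0], "turn": 0}]'

```text
time_s: 23.0
tool_pos: [0.5802, -0.2561, 0.0136]
eef_rot: [-3.14, 0.003, 0.001]
contact_force: [-0.4, 0.3, 0.4]
gripper_width: 0.999
grasp_force: 0.0
```

move_arm --motion '[{"dp": [0, 0, 0], "turn": 0}, {"dp": [0, 0, 0], "turn": 0}, {"dp": [0, 0, 0], "turn": 0}, {"dp": [0, 0, 0], "turn": 0}, {"dp": [0, 0, 0], "turn": 0}]' --hand 1

```text
time_s: 23.5
tool_pos: [0.5818, -0.2582, 0.0163]
eef_rot: [3.141, -0.001, -0.0]
contact_force: [-0.1, 0.3, 6.7]
gripper_width: 0.615
grasp_force: 30.1
```

move_arm --motion '[{"dp": [0, 0, 0], "turn": 0}, {"dp": [0, 0, 0], "turn": 0}, {"dp": [0, 0, 0], "turn": 0}, {"dp": [0, 0, 0], "turn": 0}]'

```text
time_s: 23.9
tool_pos: [0.5819, -0.2582, 0.0164]
eef_rot: [3.141, -0.001, -0.0]
contact_force: [-1.0, 0.5, 6.5]
gripper_width: 0.615
grasp_force: 30.0
```

move_arm --motion '[{"dp": [0, 0, 1], "turn": 0}, {"dp": [0, 0, 1], "turn": 0}, {"dp": [0, 0, 1], "turn": 0}, {"dp": [0, 0, 0.6], "turn": 0}, {"dp": [-0.35, 0.98, 0], "turn": 0}]'

```text
time_s: 24.4
tool_pos: [0.5727, -0.2322, 0.1265]
eef_rot: [3.139, -0.004, -0.005]
contact_force: [0.1, 0.9, -0.2]
gripper_width: 0.617
grasp_force: 30.0
```

move_arm --motion '[{"dp": [-0.35, 0.98, 0], "turn": 0}, {"dp": [-0.35, 0.98, 0], "turn": 0}, {"dp": [-0.35, 0.98, 0], "turn": 0}, {"dp": [-0.35, 0.98, 0], "turn": 0}, {"dp": [-0.35, 0.98, 0], "turn": 0}]'

```text
time_s: 24.9
tool_pos: [0.5179, -0.0805, 0.1238]
eef_rot: [3.142, -0.0, -0.0]
contact_force: [0.1, -0.0, -1.7]
gripper_width: 0.615
grasp_force: 30.0
```

move_arm --motion '[{"dp": [-0.35, 0.98, 0], "turn": 0}, {"dp": [-0.35, 0.98, 0], "turn": 0}, {"dp": [-0.35, 0.98, 0], "turn": 0}, {"dp": [-0.35, 0.98, 0], "turn": 0}, {"dp": [-0.35, 0.98, 0], "turn": 0}]'

```text
time_s: 25.4
tool_pos: [0.4655, 0.0664, 0.1239]
eef_rot: [3.142, -0.0, -0.0]
contact_force: [0.7, 0.2, -0.6]
gripper_width: 0.617
grasp_force: 30.0
```

move_arm --motion '[{"dp": [-0.35, 1, 0], "turn": 0}, {"dp": [-0.35, 1, 0], "turn": 0}, {"dp": [-0.35, 0.98, 0], "turn": 0}, {"dp": [0, 0, 0], "turn": 0}, {"dp": [0, 0, 0], "turn": 0}]'

```text
time_s: 25.9
tool_pos: [0.4345, 0.1551, 0.1239]
eef_rot: [3.142, -0.0, 0.001]
contact_force: [0.7, -0.5, -1.3]
gripper_width: 0.614
grasp_force: 30.0
```

move_arm --motion '[{"dp": [0, 0, -0.7], "turn": 0}, {"dp": [0, 0, -0.5], "turn": 0}, {"dp": [0, 0, -0.1], "turn": 0}, {"dp": [0, 0, 0], "turn": 0}, {"dp": [0, 0, 0], "turn": 0}]'

```text
time_s: 26.4
tool_pos: [0.4351, 0.1545, 0.0853]
eef_rot: [-3.141, -0.001, -0.001]
contact_force: [0.6, -0.2, -1.5]
gripper_width: 0.615
grasp_force: 30.0
```

move_arm --motion '[{"dp": [-0.01, 0, -0.4], "turn": 0}, {"dp": [0, 0, -0.3], "turn": 0}, {"dp": [0, 0, -0.3], "turn": 0}, {"dp": [0, 0, -0.15], "turn": 0}, {"dp": [0, 0, 0], "turn": 0}]'

```text
time_s: 26.9
tool_pos: [0.4338, 0.1547, 0.0494]
eef_rot: [3.141, 0.001, 0.0]
contact_force: [-0.0, 0.3, -0.8]
gripper_width: 0.611
grasp_force: 30.0
```

move_arm --motion '[{"dp": [0, 0, -0.12], "turn": 0}, {"dp": [0, 0, 0], "turn": 0}, {"dp": [0, 0, 0], "turn": 0}]'

```text
time_s: 27.2
tool_pos: [0.4344, 0.1549, 0.0468]
eef_rot: [-3.142, -0.0, -0.0]
contact_force: [-1.0, 1.0, -0.6]
gripper_width: 0.615
grasp_force: 30.0
```

move_arm --motion '[{"dp": [0, 0, 0], "turn": 0}, {"dp": [0, 0, 0], "turn": 0}, {"dp": [0, 0, 0], "turn": 0}, {"dp": [0, 0, 0], "turn": 0}, {"dp": [0, 0, 0], "turn": 0}]' --hand -1

```text
time_s: 27.7
tool_pos: [0.4343, 0.1548, 0.0467]
eef_rot: [-3.142, -0.0, -0.0]
contact_force: [0.2, -0.1, 0.2]
gripper_width: 0.988
grasp_force: 0.0
```

move_arm --motion '[{"dp": [0, 0, 0.6], "turn": 0}, {"dp": [0, 0, 1], "turn": 0}, {"dp": [0, 0, 1], "turn": 0}, {"dp": [0.3, -0.97, 0], "turn": 0}, {"dp": [0.3, -0.97, 0], "turn": 0}]'

```text
time_s: 28.2
tool_pos: [0.453, 0.0965, 0.1258]
eef_rot: [-3.141, -0.002, 0.002]
contact_force: [1.9, 0.4, 0.2]
gripper_width: 1.0
grasp_force: 0.0
```

move_arm --motion '[{"dp": [0.3, -0.97, 0], "turn": 0}, {"dp": [0, -0.97, 0], "turn": 0}, {"dp": [0, -0.97, 0], "turn": 0}, {"dp": [0, -0.97, 0], "turn": 0}, {"dp": [0, -0.97, 0], "turn": 0}]'

```text
time_s: 28.7
tool_pos: [0.4612, -0.0501, 0.1248]
eef_rot: [3.142, -0.0, -0.0]
contact_force: [0.7, -0.0, -0.0]
gripper_width: 0.996
grasp_force: 0.0
```

move_arm --motion '[{"dp": [0, -0.97, 0], "turn": 0}, {"dp": [0, -0.97, 0], "turn": 0}, {"dp": [0, -0.97, 0], "turn": 0}, {"dp": [-0.25, -0.97, 0], "turn": 0}, {"dp": [-0.25, -0.97, 0], "turn": 0}]'

```text
time_s: 29.2
tool_pos: [0.446, -0.1955, 0.1247]
eef_rot: [-3.142, -0.0, -0.0]
contact_force: [0.6, 0.0, 0.5]
gripper_width: 1.003
grasp_force: 0.0
```

move_arm --motion '[{"dp": [0, -0.97, 0], "turn": 0}, {"dp": [0, -0.92, 0], "turn": 0}, {"dp": [0, 0, 0], "turn": 0}, {"dp": [0, 0, 0], "turn": 0}]'

```text
time_s: 29.6
tool_pos: [0.4461, -0.2511, 0.1245]
eef_rot: [-3.141, 0.0, -0.001]
contact_force: [0.9, 0.5, -0.0]
gripper_width: 1.001
grasp_force: 0.0
```

```bash
python3 look.py w7 .446 -.251 .012 .023; python3 seat.py .434 .155 .048 .03
```

```text
tool [ 0.4461 -0.2511  0.1245] circ 0.4462 -0.2521 0.0232 ell [ 0.4473 -0.2519  0.012 ] z 0.0121
seat [0.434  0.1557 0.048 ] z 0.0483 ell [30.3 30.8] slope [-0.002 -0.   ]
```

View pics/w7.png

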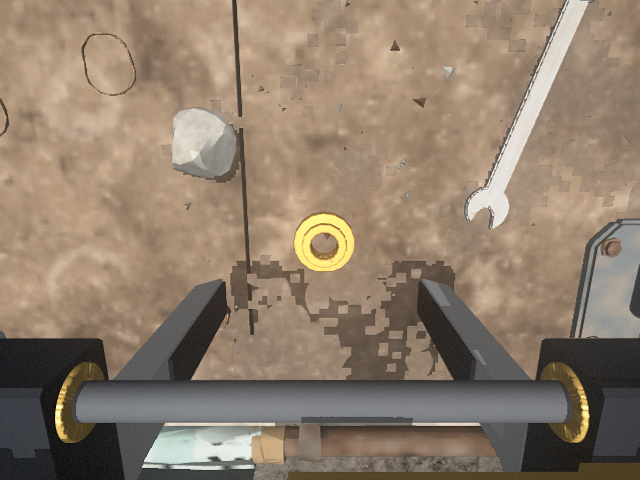

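The brass flange is at (324,242), hub up, and the stone (205,145) is well clear. The green wheel is seated, with its top at 48.3 mm.

move_arm --motion '[{"dp": [0.02, -0.03, -1], "turn": 0}, {"dp": [0, 0, -1], "turn": 0}, {"dp": [0, 0, -1], "turn": 0}, {"dp": [0, 0, -0.66], "turn": 0}, {"dp": [0, 0, 0], "turn": 0}]'

```text
time_s: 30.2
tool_pos: [0.4464, -0.2503, 0.013]
eef_rot: [-3.14, 0.002, 0.002]
contact_force: [0.5, -0.3, -0.3]
gripper_width: 1.002
grasp_force: 0.0
```

move_arm --motion '[{"dp": [0, 0, 0], "turn": 0}, {"dp": [0, 0, 0], "turn": 0}, {"dp": [0, 0, 0], "turn": 0}, {"dp": [0, 0, 0], "turn": 0}, {"dp": [0, 0, 0], "turn": 0}]' --hand 1

```text
time_s: 30.7
tool_pos: [0.4471, -0.2521, 0.0153]
eef_rot: [3.141, -0.001, -0.0]
contact_force: [0.4, 1.0, -0.6]
gripper_width: 0.611
grasp_force: 0.0
```

move_arm --motion '[{"dp": [0, 0, 0], "turn": 0}, {"dp": [0, 0, 0], "turn": 0}, {"dp": [0, 0, 0], "turn": 0}, {"dp": [0, 0, 0], "turn": 0}]'

```text
time_s: 31.1
tool_pos: [0.4469, -0.2521, 0.015]
eef_rot: [3.142, -0.0, -0.0]
contact_force: [-1.4, -0.3, 4.0]
gripper_width: 0.47
grasp_force: 30.0
```

move_arm --motion '[{"dp": [0, 0, 1], "turn": 0}, {"dp": [0, 0, 1], "turn": 0}, {"dp": [0, 0, 1], "turn": 0}, {"dp": [0.25, 0, 0.7], "turn": 0}, {"dp": [0.25, 0.97, 0], "turn": 0}]'

```text
time_s: 31.6
tool_pos: [0.4631, -0.2261, 0.1286]
eef_rot: [3.139, -0.004, -0.005]
contact_force: [0.8, -0.7, -1.9]
gripper_width: 0.475
grasp_force: 30.0
```

move_arm --motion '[{"dp": [0, 0.97, 0], "turn": 0}, {"dp": [0, 0.97, 0], "turn": 0}, {"dp": [0, 0.97, 0], "turn": 0}, {"dp": [0, 0.97, 0], "turn": 0}, {"dp": [0, 0.97, 0], "turn": 0}]'

```text
time_s: 32.1
tool_pos: [0.4616, -0.0762, 0.1257]
eef_rot: [-3.142, 0.0, -0.0]
contact_force: [0.5, 0.1, -1.3]
gripper_width: 0.468
grasp_force: 30.0
```

move_arm --motion '[{"dp": [0, 0.97, 0], "turn": 0}, {"dp": [0, 0.97, 0], "turn": 0}, {"dp": [0, 0.97, 0], "turn": 0}, {"dp": [0, 0.97, 0], "turn": 0}, {"dp": [-0.3, 0.97, 0], "turn": 0}]'

```text
time_s: 32.6
tool_pos: [0.4532, 0.0694, 0.1258]
eef_rot: [-3.141, -0.0, -0.0]
contact_force: [1.1, 0.5, -1.5]
gripper_width: 0.473
grasp_force: 30.0
```

move_arm --motion '[{"dp": [-0.3, 0.97, 0], "turn": 0}, {"dp": [-0.31, 0.97, 0], "turn": 0}, {"dp": [0, 0.96, 0], "turn": 0}, {"dp": [0, 0, 0], "turn": 0}, {"dp": [0, 0, 0], "turn": 0}]'

```text
time_s: 33.1
tool_pos: [0.4343, 0.1553, 0.1256]
eef_rot: [3.142, 0.001, 0.001]
contact_force: [0.3, -0.8, -2.2]
gripper_width: 0.473
grasp_force: 30.0
```

move_arm --motion '[{"dp": [0, 0, -0.6], "turn": 0}, {"dp": [0, 0, -0.5], "turn": 0}, {"dp": [0, 0, -0.2], "turn": 0}, {"dp": [0, 0, 0], "turn": 0}, {"dp": [0, 0, 0], "turn": 0}]'

```text
time_s: 33.6
tool_pos: [0.4349, 0.1548, 0.0872]
eef_rot: [-3.142, -0.0, -0.001]
contact_force: [0.6, 0.5, -1.0]
gripper_width: 0.476
grasp_force: 30.0
```

Next I go down 23 mm.

move_arm --motion '[{"dp": [0, 0, -0.3], "turn": 0}, {"dp": [0, 0, -0.2], "turn": 0}, {"dp": [0, 0, -0.15], "turn": 0}, {"dp": [0, 0, -0.1], "turn": 0}, {"dp": [0, 0, 0], "turn": 0}]'

```text
time_s: 34.1
tool_pos: [0.4343, 0.1551, 0.0639]
eef_rot: [3.141, 0.001, -0.0]
contact_force: [0.6, 0.4, -1.5]
gripper_width: 0.47
grasp_force: 30.0
```

move_arm --motion '[{"dp": [0, 0, -0.04], "turn": 0}, {"dp": [0, 0, 0], "turn": 0}]'

```text
time_s: 34.3
tool_pos: [0.4347, 0.1552, 0.0632]
eef_rot: [-3.142, -0.0, -0.0]
contact_force: [0.2, -0.7, -0.6]
gripper_width: 0.475
grasp_force: 30.0
```

move_arm --motion '[{"dp": [0, 0, 0], "turn": 0}, {"dp": [0, 0, 0], "turn": 0}, {"dp": [0, 0, 0], "turn": 0}, {"dp": [0, 0, 0], "turn": 0}, {"dp": [0, 0, 0], "turn": 0}]' --hand -1

```text
time_s: 34.8
tool_pos: [0.4346, 0.1551, 0.0632]
eef_rot: [-3.142, -0.0, -0.0]
contact_force: [0.6, -0.7, 0.1]
gripper_width: 0.859
grasp_force: 0.0
```

move_arm --motion '[{"dp": [0, 0, 0.6], "turn": 0}, {"dp": [0, 0, 1], "turn": 0}, {"dp": [0, 0, 1], "turn": 0}, {"dp": [0.3, -0.9, 0.5], "turn": 0}, {"dp": [0.3, -0.9, 0], "turn": 0}]'

```text
time_s: 35.3
tool_pos: [0.4539, 0.1012, 0.1585]
eef_rot: [-3.141, -0.004, 0.002]
contact_force: [0.3, 0.3, -0.8]
gripper_width: 1.001
grasp_force: 0.0
```

move_arm --motion '[{"dp": [0.3, -0.9, 0], "turn": 0}, {"dp": [0.3, -0.9, 0], "turn": 0}, {"dp": [0, -0.9, 0], "turn": 0}, {"dp": [0, -0.9, 0], "turn": 0}, {"dp": [0, 0, 0], "turn": 0}]'

```text
time_s: 35.8
tool_pos: [0.4704, -0.0102, 0.156]
eef_rot: [3.141, 0.0, -0.004]
contact_force: [0.7, 0.8, 0.3]
gripper_width: 0.997
grasp_force: 0.0
```

```bash
python3 seat.py .434 .155 .068 .0165; python3 seat.py .424 .308 .05 .0165; python3 - <<'E'
from h import *
p,d=camera("scene");cv2.imwrite("pics/s9.png",cv2.resize(p[230:420,190:443],(798,600)))
E
```

```text
seat [0.4341 0.1553 0.068 ] z 0.068 ell [16.5 17.6] slope [-0.016  0.023]
seat [0.4247 0.3091 0.05  ] z 0.0501 ell [16.2 16.7] slope [-0.001 -0.014]
```

View pics/s9.png

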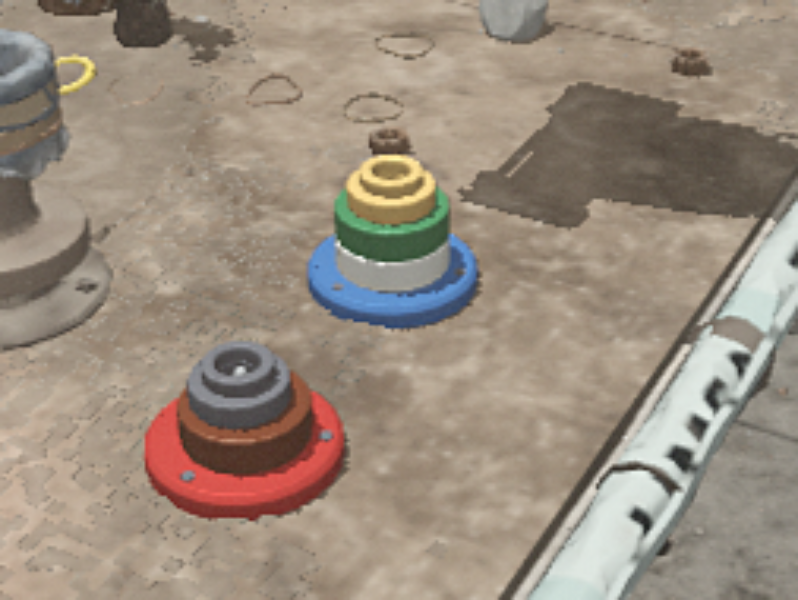

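The red pack (240,400) and blue pack (390,220) are both flat and in the right order. The top faces measure 50 mm and 68 mm as they should, so I'm handing in.

```bash
python3 -c "
from workcell import bot
print(bot.close_job())"
```

```text
the job is handed in; nothing more can be done
None
```

I built both packs in the required order and handed the job in at about 36 s; every piece measured flat and at its seated height, and I never touched the pale stone (the judge's verdict was not shown).

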